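# Load a housing blank into a drilling fixture

## Robot

A 7-joint arm with a two-finger parallel gripper is mounted at the origin on the work surface. World frame = base frame: x ahead of the robot, y to its left, z up, the work surface at z = 0. Lengths are in mm, angles in rad, forces in N, time in s.
With the tool pointing down it reaches from about 350 to 900 mm from the base axis. Payload 8.1 kg.
Tool frame: the origin (TCP) lies midway between the tips of the shut fingers; the grasp point (between the pads) lies 19 mm behind it; z points along the fingers, y is the direction in which the jaws open and shut (so a half turn about z gives the same grasp; the last joint's range is limited). The gripper opens to 92 mm and grips with 3 to 60 N. Pads are 19 mm wide; open, the fingers measure 130 mm over their backs; the gripper's body (75 mm by 190 mm) begins 47 mm behind the grasp point.
Start: joints at [-1.446, 0.434, 0.025, 1.573, -0.012, 1.134, -0.075], TCP at [141.174, 608.861, 226.742] pointing down, gripper open.
Joint ranges: [-2.62, 2.62], [-0.44, 2.09], [-1.27, 1.32], [0.08, 2.57], [-1.32, 4.46], [0.12, 2], [-2.74, 2.74]. Speed limits (rad/s): [2.22, 2.22, 3.01, 3.01, 3.14, 3.14, 3.14].

## Interface

Orientations are given as [roll, pitch, yaw] about the fixed x, y, z axes, in that order (R = Rz(yaw) Ry(pitch) Rx(roll)).
In Python, from cell import arm, imaging gives the robot as it stands.
- The arm moves only by the tool send_rows, never from a script. Its argument "steps" is a list of rows, each a list of 3 entries, a list of its own where there are three numbers: the shift along the world's x, y, z in mm, then the turn about the world's z in rad, then the opening, from -1 (shut) to 1 (fully open), so that 0 is half open. A call has 1 to 10 rows; each row is the pose to reach, as a shift and turn from the pose commanded when the call began; what a row does not reach only later rows make up. A row lasts 1/10 s, in which the tool goes at most 50 mm and 8.59 degrees, less where a joint would pass 70% of its speed; a pose out of reach is approached as far as the arm can. A call with a gripper value outside its range is refused whole. The fingers move at their own pace and stop on an object; "grip_force" is the grip in N (left out, the last holds). Time passes only in rows, so rows that repeat a pose let the fingers close. It gives the time, the measured TCP pose, the force and the opening at its end, in the units of the state.
- arm.read_state(): the state, without advancing time (a new reading comes with each control period).
- imaging.snapshot(name): name is "scene" or "top" or "wrist"; returns a dict with "frame" (384x512x3 uint8, red, green, blue), "range_z" (384x512 float32, mm along the optical axis (not along the pixel's ray), 0 where there is no reading), "camera_matrix" (3x3 intrinsics, pixels), "k1" (the pictures are not rectified: a ray, as slopes to the right and down, at radius r is drawn at 1 + k1 r^2 times it, then the intrinsics apply), "position" and "orientation" of the camera in the world; the wrist camera has in their place "hand_eye" (4x4, takes a point from camera to tool coordinates, whose origin is the TCP and whose axes are the flange's). Camera axes: x right, y down, z forward; pixel columns grow to the right and rows downward; lengths in mm; the calibration is good to about 2 mm. A picture is of the moment at which its call begins: read the wrist's pose just before it.
- arm.finish_job(): hands the job in, once; it reports no verdict.
The state is a dict: "time": time; "qpos": joint angles; "joint_velocities": joint speeds; "joint_efforts": joint torques, N m; "tcp_pos": TCP position; "tcp_rot": TCP orientation; "ft_force": force on the tool from outside, world axes, zero at the start; "wrist_torque": the same for the moment, N m; "grip_width": finger opening in mm.
Only numpy, scipy, OpenCV 4.12 (cv2) and the standard library are available. Lean on these libraries where they do the work, as an engineer would, in place of code of your own. Each camera call takes 0.05 s, during which the arm holds its last target.

## Task

Load the aluminium housing blank into the drilling fixture by pushing it, never picking it up: with the fingertips push it flat against the long steel rail while it is still well short of the corner pocket, then slide it along, keeping it against the rail, until it is fully home in the pocket against the end stop. Then push the brass turn latch round by its upright pin until it is fully closed behind the blank. Leave everything else on the bench where it is.

Things in the scene. Friction and masses are not known exactly. Their poses are not given: they have to be found in the camera images.
- fixture: Drilling fixture, fixed to the bench: flat bright steel plate 190 (its x) x 320 (its y) x 12 mm; origin at the centre of its underside, on the bench; z up. On it stand three dark steel bars, tops 28 mm above the bench: rail (far side), end stop and keeper. They form the corner pocket at the +y end, 55 mm wide, open at the top and towards -y. The rest of the plate is free.
- rail (a point): Middle of the top edge of the rail's inner face, 28 mm above the bench, at fixture x = +60, y = 0 mm. The inner face looks to the fixture's -x; the rail is 20 mm thick and runs from y = -150 to +150 mm.
- end_stop (a point): Top edge of the end stop's inner face, 28 mm above the bench, at fixture x = +34, y = +130 mm. The face looks to the fixture's -y; the stop spans x = -12 to +60 mm, y = +130 to +150 mm.
- keeper (a point): Top centre of the short keeper, the pocket's outer side, 28 mm above the bench, at fixture x = -3.5, y = +109 mm. It spans x = -12 to +5 mm, y = +88 to +130 mm.
- blank: Loose aluminium housing blank, about 0.2 kg: 52 (its x) x 80 (its y) x 24 mm high, its four upright edges cut off at 45 degrees by 16 mm (flats 48 mm on the long sides, 20 mm on the ends), a recess in its top. Origin at the centre of its underside, z up. It starts flat on the fixture's plate, off the rail, 130 to 190 mm short of home along it, its y within 0.5 rad of the fixture's y.
- home (a point): Point on the top face of the fixture's plate, 12 mm above the bench, where the blank's origin lies when it is fully home: long side flat against the rail, end against the end stop. Axes as the fixture's; it lies at fixture x = +34, y = +90 mm.
- latch (a joint): Angle (rad) of the brass turn latch, growing clockwise seen from above. 0: arm along the rail, to fixture -y. Negative: swung outward to +x, where it starts. 1.571: fully closed at its stop, arm to fixture -x, across the path 1.5 mm behind a blank that is home. Stays where it is left; about 1 N at the pin turns it. Arm 14 mm wide, reaching 60 mm from the pivot, 29 to 35 mm above the bench.
- latch_pivot (a point): The latch's pivot axis, 32 mm above the bench, at fixture x = +70, y = +41.5 mm.
- latch_pin (a point): Top centre of the upright round steel pin with a red band, 10 mm in diameter, 24 mm tall, standing on the latch arm 52 mm from the pivot; this point is 59 mm above the bench.
- bolt: Dark steel screw standing on its head on the fixture's plate, 18 mm across, 45 mm tall, beside the keeper; origin at the centre of its underside. Leave alone.
- screwdriver: Red-handled screwdriver, 200 mm long, lying on the bench beside the fixture. Leave alone.
- pliers: Pliers with orange handles, 160 mm long, lying on the bench beside the fixture. Leave alone.
- marker: Black marker pen, 135 mm long, lying beyond the fixture. Leave alone.
- casting: Old green open casting 105 x 80 x 43 mm with a steel spindle stub, on the bench to the right. Leave alone.
- tray: Blue tray 130 x 100 x 22 mm of nuts, washers and screws, on the bench to the left. Leave alone.
Things that resemble listed ones, but are neither listed nor needed, are in the scene too. Of the things shaped like the blank, the aluminium one is meant.

How it is judged:
By the outcome, as a careful person would: the job done as asked, in the order asked, and still so for the second after the job is handed in, with the robot touching nothing.
It also fails if it takes over 64 s, if anything falls off the work surface, if the arm or the gripper's body presses on something with over 40 N, if the wrist force passes 120 N, or if a joint passes its speed limit or range.

## Working session

There is one attempt and no reset: what is moved stays moved. The work goes in short steps, Python scripts to look and compute and a tool call to move; the robot and the scene stay as the last step left them, time stands still between calls to the robot, and variables do not carry over. Pictures are saved under pics/ and viewed, and the job is handed in when it is done.

Besides the shell and the picture viewer there is one more tool, called after "Emit:" by a JSON object that holds its "fn" and its "kwargs". send_rows: Moves the arm, as the interface text tells. Its arguments: {"type":"object","properties":{"steps":{"type":"array"},"grip_force":{"type":"number"}},"required":["steps"]}

```bash
mkdir -p pics
cat > h.py <<'E'
import numpy as np, cv2
from cell import arm, imaging
def snap(n,fn=None):
    s=imaging.snapshot(n)
    if fn: cv2.imwrite('pics/'+fn+'.png',s['frame'][:,:,::-1])
    return s
E
python3 - <<'E'
from h import *
print(arm.read_state())
for n in('scene','top','wrist'):
    s=snap(n,n+'0'); np.savez('%s0.npz'%n,**s)
    print(n,{k:v for k,v in s.items() if k not in('frame','range_z')})
E
```

```text
{'time': 0.0, 'qpos': array([-1.4456091 ,  0.43519713,  0.02494168,  1.57409429, -0.01164628,
        1.13396623, -0.07509517]), 'joint_velocities': array([ 0.00098581,  0.00091989,  0.00087055, -0.00015947,  0.00032083,
       -0.00097094, -0.0003533 ]), 'joint_efforts': array([ 1.39032003e-03, -6.67848086e+01,  9.86157395e-01, -3.14446735e+01,
       -6.02339557e-02,  4.30500624e-02,  1.87824385e-04]), 'tcp_pos': array([141.04806094, 608.36246593, 225.96172372]), 'tcp_rot': array([-3.14007445e+00,  8.32645052e-05,  2.91374932e+00]), 'ft_force': array([ 0.24297788, -0.66727785,  0.11522344]), 'wrist_torque': array([ 0.02187484,  0.06422995, -0.00216004]), 'grip_width': 91.44919280197017}
scene {'camera_matrix': array([[494.99065815,   0.        , 257.95691516],
       [  0.        , 494.99065815, 195.18919954],
       [  0.        ,   0.        ,   1.        ]]), 'k1': -0.013107767691592392, 'position': array([1134.73195225,  864.22453108,  839.28074977]), 'orientation': array([-2.19828167, -0.02073038,  2.55115018])}
top {'camera_matrix': array([[364.85550623,   0.        , 250.42042917],
       [  0.        , 364.85550623, 192.1262162 ],
       [  0.        ,   0.        ,   1.        ]]), 'k1': -0.10494692095004188, 'position': array([ 343.25453705,   -3.8685898 , 1055.43743507]), 'orientation': array([-2.92961787e+00,  1.00905473e-03, -1.53910755e+00])}
wrist {'camera_matrix': array([[271.24190157,   0.        , 254.86879897],
       [  0.        , 271.24190157, 192.72155139],
       [  0.        ,   0.        ,   1.        ]]), 'k1': -0.05590763594201286, 'hand_eye': array([[ 1.79652223e-04, -9.50291460e-01, -3.11361700e-01,
         8.37499009e+01],
       [ 9.99999824e-01,  3.46920528e-04, -4.81830053e-04,
        -2.40925601e-01],
       [ 5.65896750e-04, -3.11361559e-01,  9.50291355e-01,
        -1.59388479e+02],
       [ 0.00000000e+00,  0.00000000e+00,  0.00000000e+00,
         1.00000000e+00]])}
```

View pics/scene0.png

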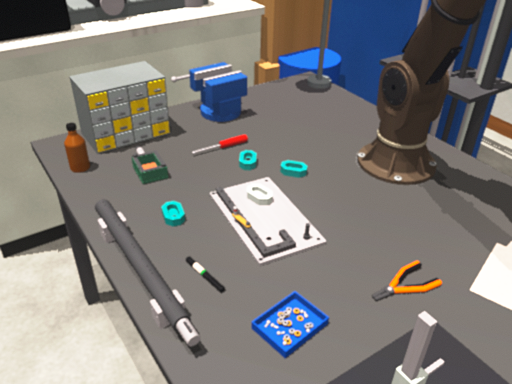

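View pics/top0.png

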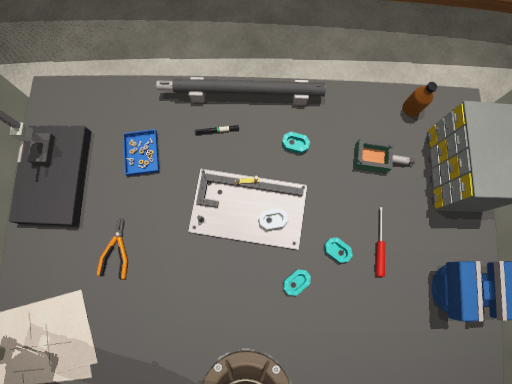

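View pics/wrist0.png

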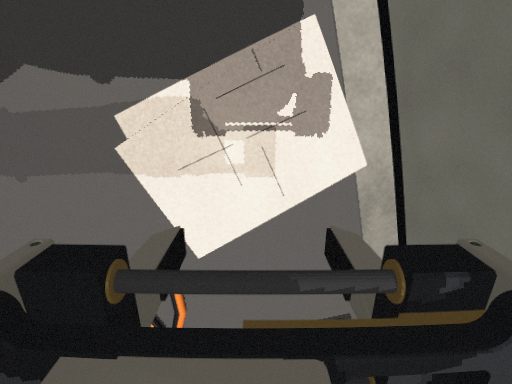

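The top view shows the silver blank at (273,219) on the plate. Possible confusions are the teal look-alikes at (296,142), (338,250) and (297,283). Next I'll take close crops.

```bash
cat >> h.py <<'E'
from scipy.spatial.transform import Rotation as Ro
def campose(s,st=None):
    if 'position' in s: return Ro.from_euler('xyz',s['orientation']).as_matrix(), np.array(s['position'])
    H=np.array(s['hand_eye']); R=Ro.from_euler('xyz',st['tcp_rot']).as_matrix()
    return R@H[:3,:3], R@H[:3,3]+st['tcp_pos']
def rays(s,uv):
    K=s['camera_matrix'];k=float(s['k1'])
    uv=np.atleast_2d(np.array(uv,float)); d=(uv-[K[0,2],K[1,2]])/[K[0,0],K[1,1]]
    p=d.copy()
    for _ in range(20): p=d/(1+k*(p**2).sum(1,keepdims=True))
    return np.c_[p,np.ones(len(p))]
def toplane(s,uv,z,st=None):
    R,c=campose(s,st); r=rays(s,uv)@R.T
    return c+r*((z-c[2])/r[:,2])[:,None]
def proj(s,P,st=None):
    R,c=campose(s,st);q=(np.atleast_2d(P)-c)@R;p=q[:,:2]/q[:,2:]
    p=p*(1+float(s['k1'])*(p**2).sum(1,keepdims=True));K=s['camera_matrix']
    return p*[K[0,0],K[1,1]]+[K[0,2],K[1,2]]
def load(f):
    return dict(np.load(f))
def crop(s,u0,v0,u1,v1,k,fn):
    cv2.imwrite('pics/'+fn+'.png',cv2.resize(s['frame'][v0:v1,u0:u1,::-1],None,fx=k,fy=k,interpolation=cv2.INTER_CUBIC))
E
python3 - <<'E'
from h import *
t=load('top0.npz');s=load('scene0.npz')
crop(t,180,160,320,255,5,'topc')
crop(s,200,165,335,270,5,'scenec')
for nm,im,(u0,v0,u1,v1) in(('top',t,(180,160,320,255)),('scene',s,(200,165,335,270))):
    g=im['frame']; hsv=cv2.cvtColor(g,cv2.COLOR_RGB2HSV)
    m=((hsv[...,2]>120)&(hsv[...,1]<60)).astype(np.uint8); mm=np.zeros_like(m); mm[v0:v1,u0:u1]=m[v0:v1,u0:u1]
    c=max(cv2.findContours(mm,0,2)[0],key=cv2.contourArea)
    q=cv2.boxPoints(cv2.minAreaRect(c)) if nm=='top' else cv2.approxPolyDP(cv2.convexHull(c),4,True)[:,0]
    print(nm,q, '\n',toplane(im,q,12).round(1))
E
```

```text
top [[187.56915 231.68076]
 [198.17221 165.70624]
 [308.88406 183.4992 ]
 [298.281   249.47372]] 
 [[ 445.9  181.    12. ]
 [ 643.3  162.5   12. ]
 [ 599.1 -167.1   12. ]
 [ 405.3 -136.9   12. ]]
scene [[334 165]
 [334 269]
 [200 269]
 [200 165]] 
 [[ 194.3  -80.8   12. ]
 [ 498.6  270.1   12. ]
 [ 765.7   99.2   12. ]
 [ 548.6 -301.8   12. ]]
```

View pics/topc.png

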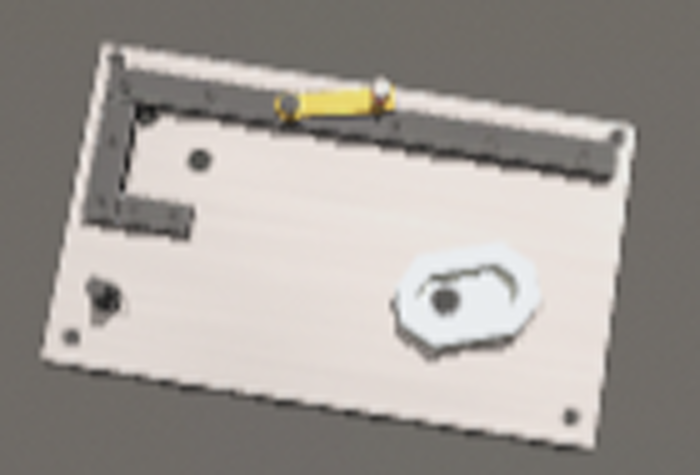

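View pics/scenec.png

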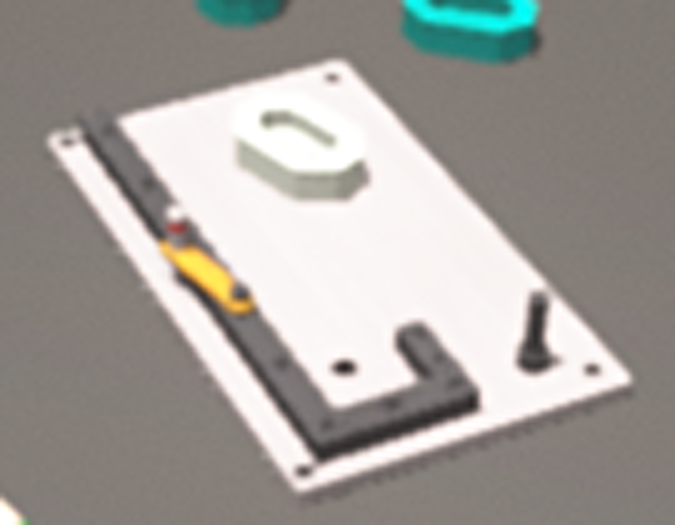

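```bash
cat >> h.py <<'E'
def fit(model,P):  # 2D rigid model->world
    m=np.array(model,float);P=np.array(P)[:,:2];mc=m.mean(0);pc=P.mean(0)
    U,_,V=np.linalg.svd((m-mc).T@(P-pc)); R=(U@np.diag([1,np.linalg.det(U@V)])@V).T
    t=pc-R@mc; return R,t,(m@R.T+t-P)
E
python3 - <<'E'
from h import *
t=load('top0.npz');s=load('scene0.npz')
M=[(95,160),(95,-160),(-95,-160),(-95,160)]
a=np.array([(105,45),(636,126),(594,447),(43,358)])/5+[180-.4,160-.4]
b=np.array([(298,492),(48,135),(343,58),(632,380)])/5+[200-.4,165-.4]
for im,q in((t,a),(s,b)):
    P=toplane(im,q,12); R,T,e=fit(M,P)
    print('yaw',np.arctan2(R[1,0],R[0,0]),'T',T.round(1),'err',e.round(1).tolist())
# blank top z=36
q=np.array([(435,252),(505,242),(541,285),(533,310),(498,345),(433,353),(397,300),(402,285)])/5+[179.6,159.6]
P=toplane(t,q,36);print(P.round(1))
q=np.array([(388,88)]) 
print('pin top',toplane(t,np.array([(382,88)])/5+[179.6,159.6],59), 'pivot',toplane(t,np.array([(287,106)])/5+[179.6,159.6],38))
print('scene pin',toplane(s,np.array([(176,212)])/5+[199.6,164.6],59))
E
```

```text
yaw -0.12667656294697202 T [520.9   8.9] err [[0.8, 1.0], [-0.1, -0.8], [-0.3, -0.5], [-0.5, 0.4]]
yaw -0.13232432577740538 T [521.    9.3] err [[-0.5, -2.1], [0.2, 1.2], [0.7, 1.6], [-0.4, -0.8]]
[[ 512.2  -43.3   36. ]
 [ 519.2  -82.8   36. ]
 [ 495.2 -103.5   36. ]
 [ 480.9  -99.2   36. ]
 [ 460.5  -79.8   36. ]
 [ 454.9  -43.5   36. ]
 [ 484.2  -22.5   36. ]
 [ 492.8  -25.1   36. ]]
pin top [[601.0686103  -10.42631411  59.        ]] pivot [[594.12179966  43.67978744  38.        ]]
scene pin [[602.18537319  -9.3283634   59.        ]]
```

Both views agree on the fixture: origin ≈ (521, 9), yaw ≈ -0.129. The pin is at about (601.5, -10) and the blank centre at about (487, -63), which is plausible and 166 mm short of home. Of the things shaped like the blank, only the silver one at (273,219) is aluminium. I'll move over the fixture for a wrist view.

Emit:
{"fn": "send_rows", "kwargs": {"steps": [[[27, -40, 10], 0.02, -1], [[54, -80, 20], 0.04, -1], [[81, -120, 30], 0.06, -1], [[108, -160, 40], 0.08, -1], [[135, -200, 50], 0.1, -1], [[162, -240, 60], 0.1, -1], [[189, -280, 64], 0.1, -1], [[216, -320, 64], 0.1, -1], [[243, -360, 64], 0.1, -1], [[270, -400, 64], 0.1, -1]]}}

```text
time: 1.15
tcp_pos: [411.8, 207.0, 290.9]
tcp_rot: [3.141, 0.0, 3.014]
ft_force: [1.4, 1.6, 0.1]
grip_width: 16.2
```

Emit:
{"fn": "send_rows", "kwargs": {"steps": [[[27, -40, 0], 0, -1], [[54, -80, 0], 0, -1], [[81, -120, 0], 0, -1], [[108, -160, 0], 0, -1], [[129, -200, 0], 0, -1], [[129, -200, 0], 0, -1], [[129, -200, 0], 0, -1], [[129, -200, 0], 0, -1], [[129, -200, 0], 0, -1], [[129, -200, 0], 0, -1]]}}

```text
time: 2.15
tcp_pos: [539.9, 10.1, 290.8]
tcp_rot: [3.141, -0.0, 3.016]
ft_force: [0.2, -0.7, 0.4]
grip_width: 0.3
```

Run:
```python
from h import *
st=arm.read_state();s=snap('wrist','w1');np.savez('w1.npz',**s)
import pickle;pickle.dump(st,open('w1.pkl','wb'))
print(st['time'],st['tcp_pos'],st['tcp_rot'],st['qpos'],st['grip_width'],st['ft_force'])
```

```text
2.15 [539.87450596  10.10391864 290.8201009 ] [ 3.14109101e+00 -6.30442805e-05  3.01582879e+00] [-0.47542892  0.2512806   0.45658863  1.71194682 -0.11818088  1.20551335
  1.45607491] 0.2686159439711492 [ 0.15536486 -0.70774667  0.42574116]
```

View pics/w1.png

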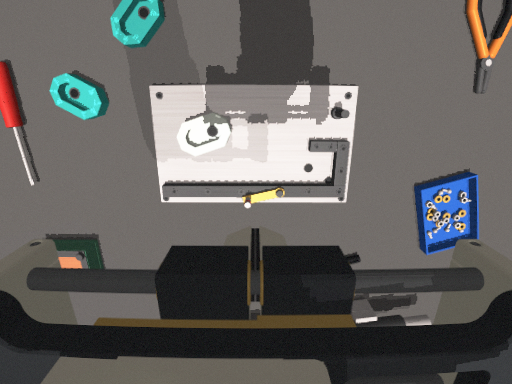

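The wrist view shows the plate at (150–358, 84–203), the white aluminium blank at (204,134), the latch pin at (248,205) and the bolt at (340,113).

Run:
```python
from h import *
s=load('w1.npz'); crop(s,145,75,365,215,3.6,'w1c'); crop(s,170,105,240,165,9,'w1b')
```

```text
(no output)
```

View pics/w1c.png

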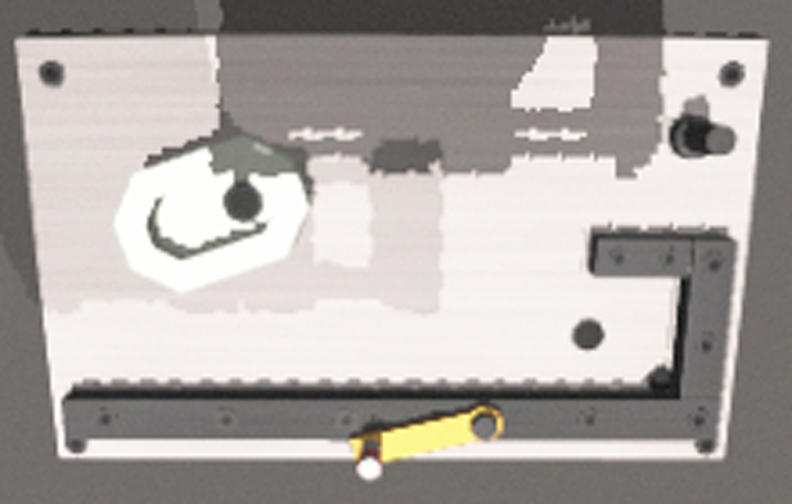

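View pics/w1b.png

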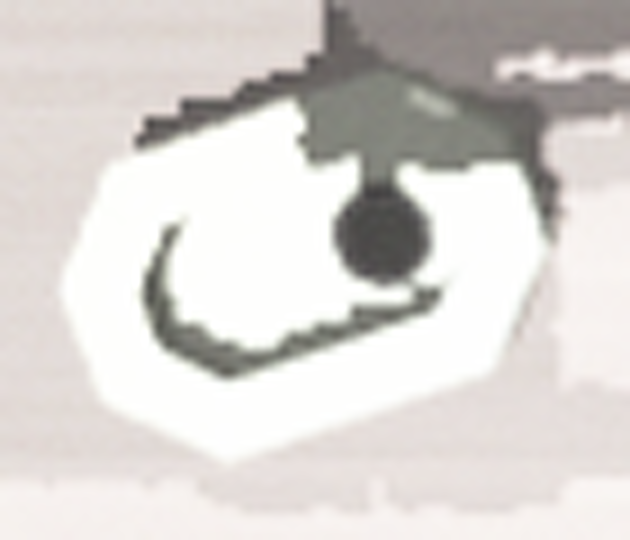

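Run:
```python
from h import *
import pickle
s=load('w1.npz');st=pickle.load(open('w1.pkl','rb'))
q=np.array([(16,38),(768,38),(722,458),(60,456)])/3.6+[144.6,74.6]
R,T,e=fit([(-95,-160),(-95,160),(95,160),(95,-160)],toplane(s,q,12,st))
print('fix yaw',np.arctan2(R[1,0],R[0,0]),T.round(1),e.round(1).tolist())
q=np.array([(108,160),(372,70),(525,150),(548,240),(490,372),(230,462),(100,400),(62,285)])/9+[169.6,104.6]
R2,T2,e=fit([(-26,-24),(-26,24),(-10,40),(10,40),(26,24),(26,-24),(10,-40),(-10,-40)],toplane(s,q,36,st))
print('blank yaw',np.arctan2(R2[1,0],R2[0,0]),T2.round(1),e.round(1).tolist())
p=toplane(s,np.array([(369,467)])/3.6+[144.6,74.6],59,st)[0,:2];v=toplane(s,np.array([(486,424)])/3.6+[144.6,74.6],39,st)[0,:2]
pts={}
for n,x in(('blank',T2),('pin',p),('piv',v)): print(n,x.round(1),'fix',(R.T@(x-T)).round(1))
# key z check bars: depth at rail top
for uv in((200,192),(310,145),(300,130)):
    z=s['range_z'][uv[1],uv[0]];Rc,c=campose(s,st);print(uv,(c+Rc@(rays(s,[uv])[0]*z)).round(1))
```

```text
fix yaw -0.12781691961831868 [520.9   9.5] [[-0.8, -0.4], [-0.1, 0.2], [0.4, 1.0], [0.5, -0.9]]
blank yaw 0.18379848285922668 [489.9 -62.4] [[0.7, 0.7], [0.4, 1.9], [-2.7, -2.4], [2.0, -0.3], [0.1, -0.0], [-0.6, -0.5], [-0.0, 1.0], [0.2, -0.3]]
blank [489.9 -62.4] fix [-21.6 -75.3]
pin [601.  -10.1] fix [81.9 -9.3]
piv [594.7  42.5] fix [69.  42.1]
(200, 192) [581.2 -86.2  28.5]
(310, 145) [527.   97.5  28.9]
(300, 130) [504.1  86.4  12. ]
```

Emit:
{"fn": "send_rows", "kwargs": {"steps": [[[-30, -18, -20], 0, -1], [[-60, -36, -50], 0, -1], [[-90, -54, -80], 0, -1], [[-107, -64, -115], 0, -1], [[-107, -64, -150], 0, -1], [[-107, -64, -190], 0, -1], [[-107, -64, -225], 0, -1], [[-107, -64, -255], 0, -1], [[-107, -64, -272], 0, -1], [[-107, -64, -272], 0, -1]]}}

```text
time: 3.2
tcp_pos: [431.8, -54.8, 17.1]
tcp_rot: [-3.141, -0.004, 3.014]
ft_force: [0.4, 0.3, 0.4]
grip_width: 0.5
```

Run:
```python
from h import *
s=snap('scene','s2');crop(s,200,120,360,270,5,'s2c');st=arm.read_state();print(st['tcp_pos'],st['tcp_rot'],st['ft_force'])
```

```text
[432.59105549 -54.91468732  18.30369314] [-3.14137793e+00 -1.93802753e-03  3.01405113e+00] [-0.12207805 -0.53053677  0.06344014]
```

View pics/s2c.png

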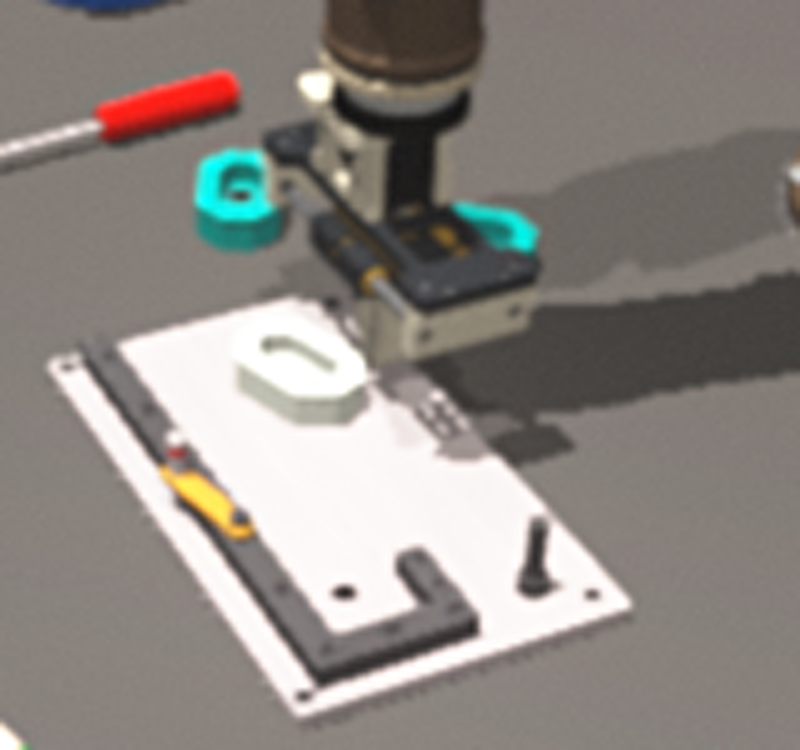

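The fingers are on the near side of the blank at z≈18. Now pushing along fixture +x towards the rail.

Emit:
{"fn": "send_rows", "kwargs": {"steps": [[[7, -0.9, 0], 0, -1], [[14, -1.8, 0], 0, -1], [[20, -2.6, 0], 0, -1], [[25, -3.2, 0], 0, -1], [[30, -3.9, 0], 0, -1], [[35, -4.5, 0], 0, -1], [[40, -5.2, 0], 0, -1], [[45, -5.8, 0], 0, -1], [[50, -6.5, 0], 0, -1], [[55, -7.1, 0], 0, -1]]}}

```text
time: 4.25
tcp_pos: [488.4, -62.4, 18.7]
tcp_rot: [-3.142, -0.0, 3.013]
ft_force: [-1.9, 0.5, 1.0]
grip_width: 0.5
```

Emit:
{"fn": "send_rows", "kwargs": {"steps": [[[4, -0.5, 0], 0, -1], [[8, -1, 0], 0, -1], [[12, -1.6, 0], 0, -1], [[14, -1.8, 0], 0, -1], [[16, -2.1, 0], 0, -1], [[17, -2.2, 0], 0, -1], [[18, -2.3, 0], 0, -1], [[19, -2.5, 0], 0, -1], [[20, -2.6, 0], 0, -1], [[20, -2.6, 0], 0, -1]]}}

```text
time: 5.25
tcp_pos: [507.7, -64.8, 18.7]
tcp_rot: [3.141, -0.001, 3.014]
ft_force: [-3.2, 0.0, 1.8]
grip_width: 0.2
```

Run:
```python
from h import *
s=snap('scene','s3');crop(s,200,120,360,270,5,'s3c');st=arm.read_state();print(st['tcp_pos'],st['tcp_rot'],st['ft_force'])
```

```text
[507.66307645 -64.78018286  18.66113617] [ 3.14150511e+00 -8.82735016e-04  3.01369589e+00] [-3.65788676  0.65303529  1.54310666]
```

View pics/s3c.png

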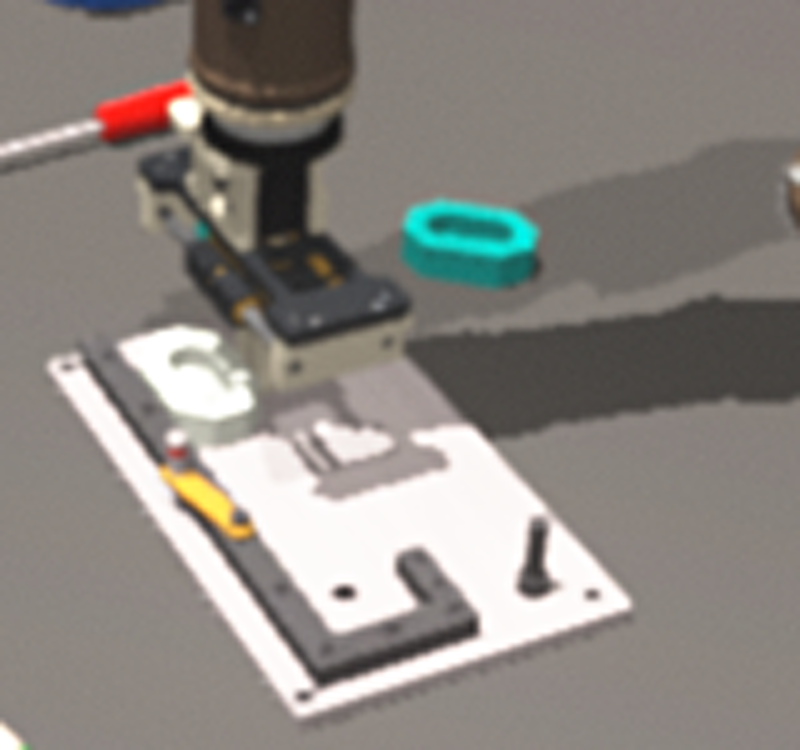

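It's nearly at the rail. I'll press on in small steps and watch the force.

Emit:
{"fn": "send_rows", "kwargs": {"steps": [[[1, -0.1, 0], 0, -1], [[2, -0.3, 0], 0, -1], [[3, -0.4, 0], 0, -1], [[3, -0.4, 0], 0, -1], [[3, -0.4, 0], 0, -1]]}}

```text
time: 5.8
tcp_pos: [507.7, -64.8, 18.3]
tcp_rot: [3.141, -0.006, 3.013]
ft_force: [-11.6, 1.1, 9.2]
grip_width: 0.4
```

11.6 N with no further motion, so the blank is against the rail. I'll back off, rise and check it with the wrist camera.

Emit:
{"fn": "send_rows", "kwargs": {"steps": [[[-10, 1.3, 0], 0, -1], [[-25, 3.2, 0], 0, -1], [[-25, 3.2, 10], 0, -1], [[-25, 3.2, 50], 0, -1], [[-25, 3.2, 95], 0, -1], [[-10, 3.2, 140], 0, -1], [[10, -3, 180], 0, -1], [[20, -3, 182], 0, -1], [[20, -3, 182], 0, -1], [[20, -3, 182], 0, -1]]}}

```text
time: 6.8
tcp_pos: [530.5, -68.1, 200.0]
tcp_rot: [-3.141, -0.001, 3.014]
ft_force: [-0.5, -0.5, 0.1]
grip_width: 0.5
```

Run:
```python
from h import *
import pickle
st=arm.read_state();s=snap('wrist','w4');np.savez('w4.npz',**s);pickle.dump(st,open('w4.pkl','wb'))
print(st['tcp_pos'],st['tcp_rot'])
T=np.array([521,9.3]);a=-.129;R=np.array([[np.cos(a),-np.sin(a)],[np.sin(a),np.cos(a)]])
W=lambda x,y,z:[*(R@[x,y]+T),z]
print(proj(s,[W(60,-150,28),W(60,0,28),W(34,-75,36)],st))
```

```text
[530.49635161 -68.13117564 200.04978716] [-3.14139619e+00 -1.17139563e-03  3.01367922e+00]
[[198.32734714 204.30255715]
 [313.05148953 204.46705383]
 [255.75172943 187.11590895]]
```

View pics/w4.png

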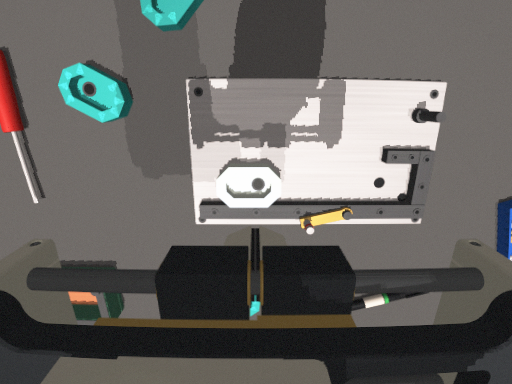

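Run:
```python
from h import *
s=load('w4.npz'); crop(s,185,145,325,245,5.6,'w4c')
```

```text
(no output)
```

View pics/w4c.png

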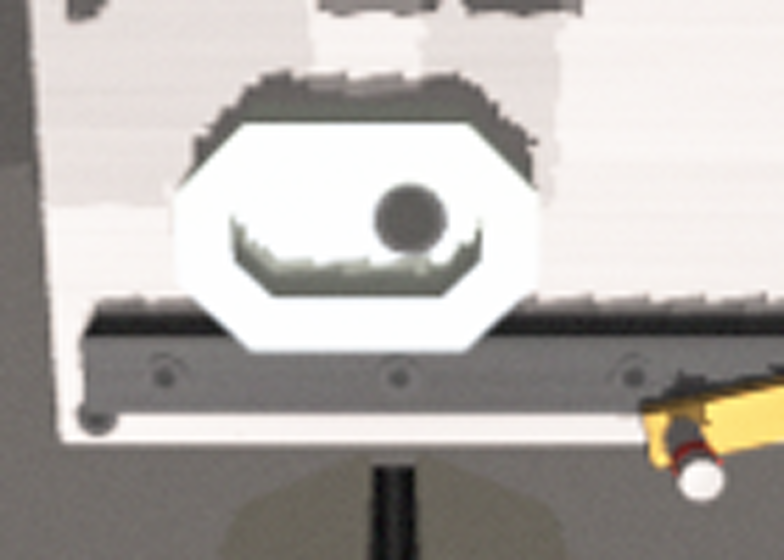

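The blank sits parallel to the rail and its rail side is flush. Now its exact position along the rail.

Run:
```python
from h import *
import pickle
s=load('w4.npz');st=pickle.load(open('w4.pkl','rb'))
T=np.array([521,9.3]);a=-.129;R=np.array([[np.cos(a),-np.sin(a)],[np.sin(a),np.cos(a)]])
q=np.array([(243,123),(468,123),(540,190),(540,270),(465,352),(250,352),(175,270),(178,190)])/5.6+[184.6,144.6]
P=toplane(s,q,36,st);R2,T2,e=fit([(-26,-24),(-26,24),(-10,40),(10,40),(26,24),(26,-24),(10,-40),(-10,-40)],P)
print(np.arctan2(R2[1,0],R2[0,0]),T2,(R.T@(T2-T)).round(1),e.round(1).tolist())
q=np.array([(100,336),(780,336)])/5.6+[184.6,144.6]; print('rail edge fix',((toplane(s,q,28,st)[:,:2]-T)@R).round(1))
b=R.T@(T2-T)
for p in((-9,b[1]-57),(9.3,b[1]-38.7),(9.3,90-38.7)): print(p,R@p+T)
```

```text
-0.12819927231401432 [543.25939504 -78.44576477] [ 33.4 -84.2] [[-0.4, 0.7], [-0.5, -0.2], [0.4, -0.4], [1.8, -1.1], [-1.8, -0.1], [-1.7, 0.9], [2.0, 0.7], [0.3, -0.6]]
rail edge fix [[  60.4 -144.6]
 [  60.2   14.3]]
(-9, np.float64(-141.15318344285245)) [ 493.91648004 -129.52256352]
(9.3, np.float64(-122.85318344285245)) [ 514.41858397 -113.72877568]
(9.3, 51.3) [536.82208767  58.97737454]
```

Emit:
{"fn": "send_rows", "kwargs": {"steps": [[[-12, -20, 0], 0.14, -1], [[-24, -40, 0], 0.28, -1], [[-36, -61, -10], 0.42, -1], [[-36, -61, -40], 0.56, -1], [[-36, -61, -70], 0.7, -1], [[-36, -61, -100], 0.785, -1], [[-36, -61, -130], 0.785, -1], [[-36, -61, -160], 0.785, -1], [[-36, -61, -182], 0.785, -1], [[-36, -61, -182], 0.785, -1]]}}

```text
time: 7.85
tcp_pos: [491.5, -128.7, 15.6]
tcp_rot: [3.136, -0.005, -2.485]
ft_force: [0.7, 0.8, 0.0]
grip_width: 0.6
```

Run:
```python
from h import *
s=snap('scene','s5');crop(s,200,120,360,270,5,'s5c');st=arm.read_state();print(st['tcp_pos'],st['tcp_rot'],st['ft_force'],st['qpos'])
```

```text
[ 492.78911507 -128.98826066   17.2010306 ] [ 3.13808135 -0.00355772 -2.48487421] [ 0.05488564 -0.85351207  1.00053916] [-0.02779421  0.54354419  0.24226829  2.0701736  -0.23577927  0.55846114
  2.60976894]
```

View pics/s5c.png

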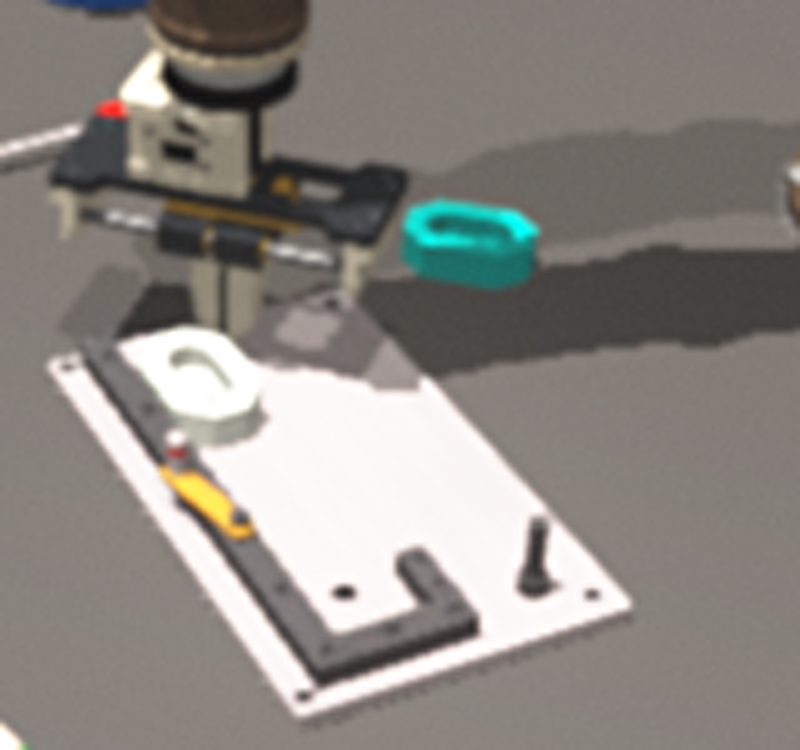

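Emit:
{"fn": "send_rows", "kwargs": {"steps": [[[4, 3, 0], 0, -1], [[8, 6, 0], 0, -1], [[11, 8.5, 0], 0, -1], [[14, 11, 0], 0, -1], [[16, 12.3, 0], 0, -1], [[17, 13.2, 0], 0, -1], [[18, 14, 0], 0, -1], [[18, 14, 0], 0, -1]]}}

```text
time: 8.7
tcp_pos: [513.1, -115.2, 18.7]
tcp_rot: [3.141, -0.0, -2.484]
ft_force: [0.3, -0.5, -0.9]
grip_width: 0.2
```

Emit:
{"fn": "send_rows", "kwargs": {"steps": [[[0.8, 0.6, 0], 0, -1], [[1.6, 1.2, 0], 0, -1], [[2.4, 1.8, 0], 0, -1], [[2.4, 1.8, 0], 0, -1]]}}

```text
time: 9.1
tcp_pos: [513.3, -115.1, 18.6]
tcp_rot: [3.14, -0.003, -2.486]
ft_force: [-6.7, -5.2, 6.6]
grip_width: 0.3
```

In contact at 8 N. Now sliding along fixture +y.

Emit:
{"fn": "send_rows", "kwargs": {"steps": [[[0.4, 3, 0], 0, -1], [[1, 8, 0], 0, -1], [[1.8, 14, 0], 0, -1], [[2.6, 20, 0], 0, -1], [[3.4, 26, 0], 0, -1], [[4.1, 32, 0], 0, -1], [[4.9, 38, 0], 0, -1], [[5.7, 44, 0], 0, -1], [[6.5, 50, 0], 0, -1], [[7.3, 56, 0], 0, -1]]}}

```text
time: 10.1
tcp_pos: [520.3, -60.2, 18.6]
tcp_rot: [3.141, -0.004, -2.488]
ft_force: [-7.1, -8.2, 7.4]
grip_width: 0.4
```

Run:
```python
from h import *
s=snap('scene','s6');crop(s,200,120,360,270,5,'s6c');st=arm.read_state();print(st['tcp_pos'],st['tcp_rot'],st['ft_force'],st['qpos'])
```

```text
[520.50345765 -58.92693683  18.58544464] [ 3.14045814 -0.00404048 -2.48642455] [-7.64404235 -8.31795457  9.26449328] [-0.17783185  0.55754749  0.25657137  2.03630505 -0.24425236  0.58016301
  2.47320022]
```

View pics/s6c.png

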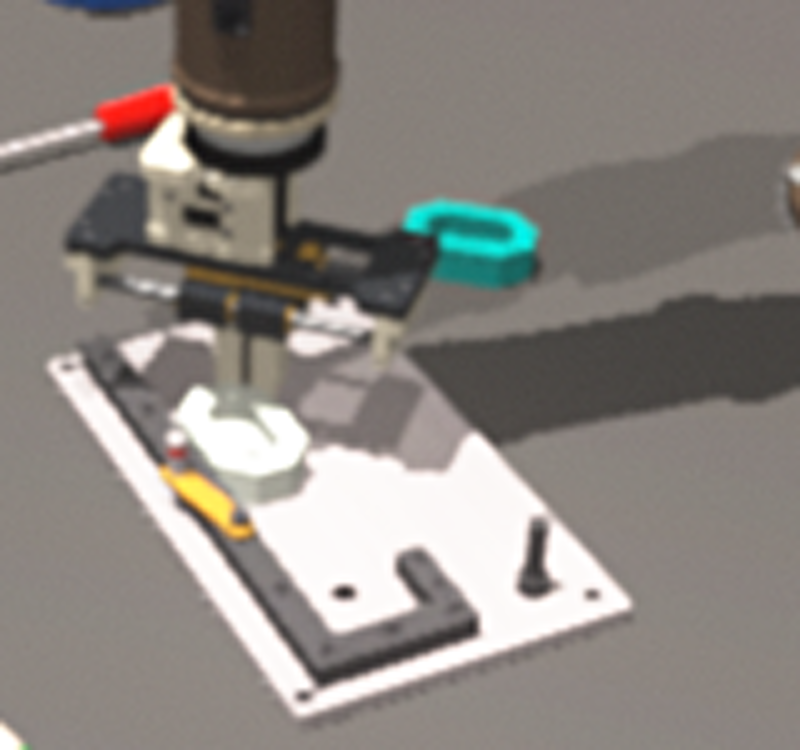

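The blank is following along the rail. Continuing.

Emit:
{"fn": "send_rows", "kwargs": {"steps": [[[0.8, 6, 0], 0, -1], [[1.6, 12, 0], 0, -1], [[2.3, 18, 0], 0, -1], [[3.1, 24, 0], 0, -1], [[3.9, 30, 0], 0, -1], [[4.7, 36, 0], 0, -1], [[5.4, 42, 0], 0, -1], [[6.2, 48, 0], 0, -1], [[7, 54, 0], 0, -1], [[7.5, 58, 0], 0, -1]]}}

```text
time: 11.15
tcp_pos: [527.8, -2.2, 18.6]
tcp_rot: [3.141, -0.005, -2.487]
ft_force: [-8.7, -9.6, 9.8]
grip_width: 0.5
```

Emit:
{"fn": "send_rows", "kwargs": {"steps": [[[0.6, 5, 0], 0, -1], [[1.3, 10, 0], 0, -1], [[1.9, 15, 0], 0, -1], [[2.6, 20, 0], 0, -1], [[3.2, 25, 0], 0, -1], [[3.9, 30, 0], 0, -1], [[4.5, 35, 0], 0, -1], [[5.2, 40, 0], 0, -1], [[5.8, 45, 0], 0, -1], [[6.3, 48, 0], 0, -1]]}}

```text
time: 12.15
tcp_pos: [533.9, 45.5, 18.5]
tcp_rot: [3.141, -0.006, -2.487]
ft_force: [-9.3, -12.4, 10.7]
grip_width: 0.5
```

Run:
```python
from h import *
s=snap('scene','s7');crop(s,200,140,360,270,5,'s7c');st=arm.read_state();print(st['tcp_pos'],st['tcp_rot'],st['ft_force'],st['qpos'])
```

```text
[533.92777842  46.0075766   18.47691541] [ 3.14061933 -0.00548324 -2.48672383] [-8.21157842 -9.90673243 11.04478717] [-0.38330725  0.57311681  0.27182805  2.00631415 -0.25758001  0.59993881
  2.28726821]
```

View pics/s7c.png

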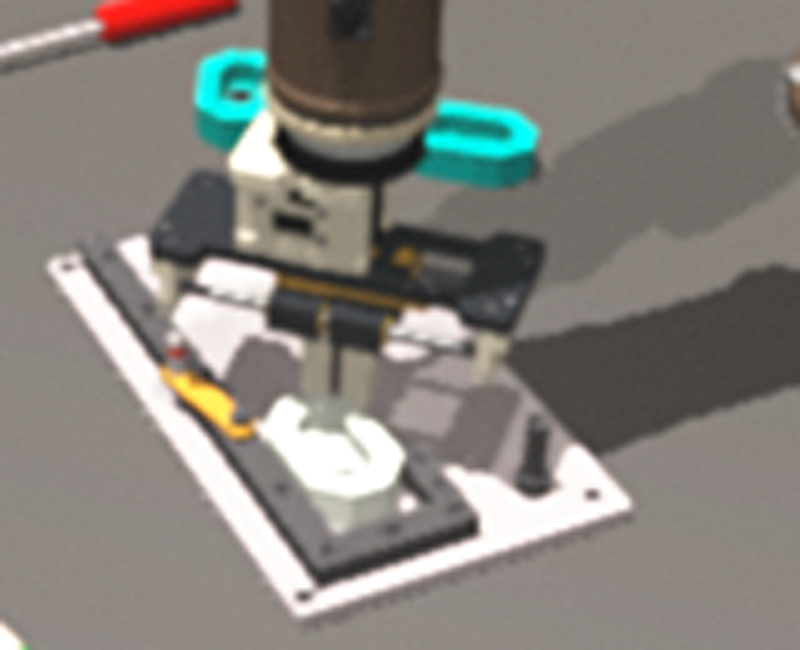

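It has entered the pocket with about 12 mm left.

Emit:
{"fn": "send_rows", "kwargs": {"steps": [[[0.4, 3, 0], 0, -1], [[0.8, 6, 0], 0, -1], [[1, 8, 0], 0, -1], [[1.2, 9, 0], 0, -1], [[1.3, 10, 0], 0, -1], [[1.4, 11, 0], 0, -1], [[1.4, 11, 0], 0, -1]]}}

```text
time: 12.9
tcp_pos: [535.3, 56.3, 18.5]
tcp_rot: [3.141, -0.006, -2.487]
ft_force: [-9.0, -10.4, 10.5]
grip_width: 0.2
```

Emit:
{"fn": "send_rows", "kwargs": {"steps": [[[0.1, 1, 0], 0, -1], [[0.3, 2, 0], 0, -1], [[0.4, 3, 0], 0, -1], [[0.5, 4, 0], 0, -1], [[0.5, 4, 0], 0, -1]]}}

```text
time: 13.4
tcp_pos: [535.5, 58.2, 18.5]
tcp_rot: [-3.141, -0.007, -2.489]
ft_force: [-10.1, -15.3, 11.3]
grip_width: 0.4
```

Emit:
{"fn": "send_rows", "kwargs": {"steps": [[[0.1, 1, 0], 0, -1], [[0.2, 2, 0], 0, -1], [[0.2, 2, 0], 0, -1], [[0.2, 2, 0], 0, -1]]}}

```text
time: 13.8
tcp_pos: [535.3, 58.5, 18.3]
tcp_rot: [-3.14, -0.009, -2.49]
ft_force: [-10.8, -19.7, 11.9]
grip_width: 0.4
```

Force is rising without motion, so it's at the stop. I'll back off and look.

Emit:
{"fn": "send_rows", "kwargs": {"steps": [[[-8, -6, 0], 0, -1], [[-24, -18, 0], 0, -1], [[-24, -18, 10], 0, -1], [[-24, -18, 50], 0, -1], [[-24, -18, 90], 0, -1], [[-12, -10, 130], 0, -1], [[4, 5, 170], 0, -1], [[15, 10, 182], 0, -1], [[15, 10, 182], 0, -1], [[15, 10, 182], 0, -1]]}}

```text
time: 14.8
tcp_pos: [553.3, 75.7, 200.4]
tcp_rot: [3.141, -0.0, -2.484]
ft_force: [0.3, -1.4, -0.4]
grip_width: 0.5
```

Run:
```python
from h import *
import pickle
st=arm.read_state();s=snap('wrist','w8');np.savez('w8.npz',**s);pickle.dump(st,open('w8.pkl','wb'))
print(st['tcp_pos'],st['tcp_rot'])
```

```text
[553.27363815  75.71697402 200.40042721] [ 3.14128553e+00 -4.25402527e-04 -2.48409848e+00]
```

View pics/w8.png

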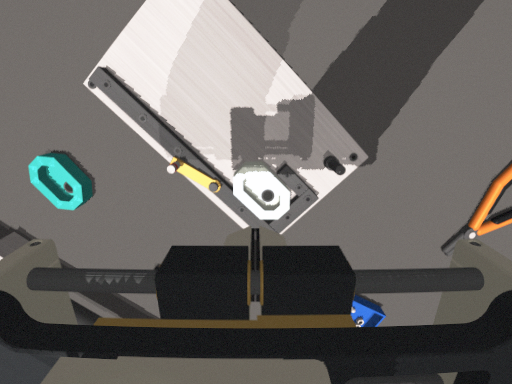

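Run:
```python
from h import *
import pickle
s=load('w8.npz');st=pickle.load(open('w8.pkl','rb')); crop(s,155,140,365,240,3.8,'w8c');crop(s,225,150,325,240,6.6,'w8d')
```

```text
(no output)
```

View pics/w8d.png

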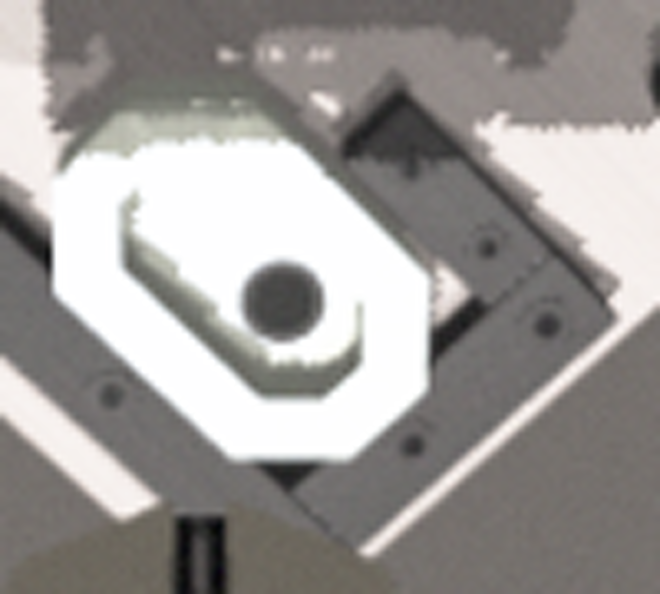

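View pics/w8c.png

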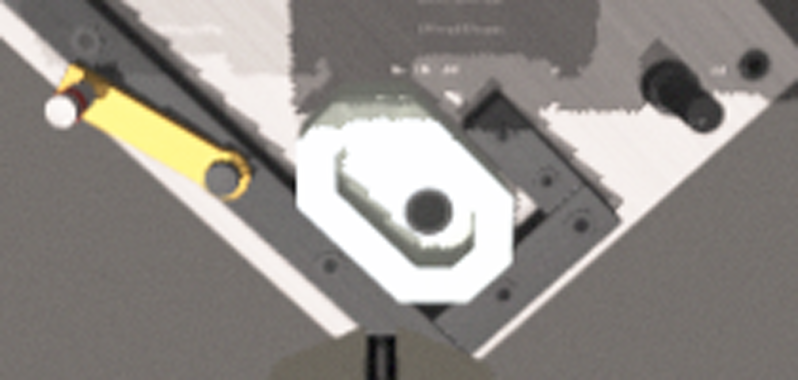

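Run:
```python
from h import *
import pickle
s=load('w8.npz');st=pickle.load(open('w8.pkl','rb'))
T=np.array([521,9.3]);a=-.129;R=np.array([[np.cos(a),-np.sin(a)],[np.sin(a),np.cos(a)]])
q=np.array([(55,175),(135,140),(300,145),(430,280),(430,385),(350,462),(235,462),(53,295)])/6.6+[224.6,149.6]
print(((toplane(s,q,36,st)[:,:2]-T)@R).round(1).tolist())
b=[(-26,-24),(-26,24),(-10,40),(10,40),(26,24),(26,-24)]
h=np.array(b)+[34,90]; P=np.c_[h@R.T+T,np.full(6,36)]
print('pred px in crop',((proj(s,P,st)-[224.6,149.6])*6.6).round(0).tolist())
P=np.c_[np.array([(60,150),(60,40),(5,130),(60,130)])@R.T+T,[28]*4];print(((proj(s,P,st)-[224.6,149.6])*6.6).round(0).tolist())
off=np.array([17,-17])
print('start',(R@(np.array([82,-9])+1.6*off)+T).round(1))
for th in np.r_[-.236,np.arange(-.15,1.6,.125),1.571]:
    p=np.array([70-52*np.sin(th),41.5-52*np.cos(th)])+off; print(round(th,3),p.round(1),(R@p+T).round(1))
```

```text
[[43.4, 50.1], [28.0, 56.0], [7.0, 78.3], [7.8, 114.7], [22.3, 130.5], [44.4, 131.4], [60.5, 115.4], [60.7, 66.2]]
pred px in crop [[250.0, 103.0], [426.0, 278.0], [422.0, 389.0], [347.0, 456.0], [232.0, 456.0], [55.0, 292.0]]
[[354.0, 554.0], [-40.0, 188.0], [488.0, 310.0], [287.0, 492.0]]
start [624.6 -40.6]
-0.236 [ 99.2 -26.1] [616.  -29.3]
-0.15 [ 94.8 -26.9] [611.5 -29.6]
-0.025 [ 88.3 -27.5] [605.  -29.3]
0.1 [ 81.8 -27.2] [598.6 -28.2]
0.225 [ 75.4 -26.2] [592.4 -26.4]
0.35 [ 69.2 -24.3] [586.5 -23.7]
0.475 [ 63.2 -21.7] [580.9 -20.4]
0.6 [ 57.6 -18.4] [575.8 -16.4]
0.725 [ 52.5 -14.4] [571.2 -11.8]
0.85 [47.9 -9.8] [567.3  -6.6]
0.975 [44.  -4.7] [564.  -1.]
1.1 [40.7  0.9] [561.4   5. ]
1.225 [38.1  6.9] [559.6  11.2]
1.35 [36.3 13.1] [558.6  17.6]
1.475 [35.2 19.5] [558.5  24.1]
1.571 [35.  24.5] [558.9  29.1]
```

The blank matches the predicted home outline: rail side at fixture x≈60.6 (60 expected), end at y≈131 (130 expected), and the pixels agree within about 1 mm. Next is the latch, going down outside the pin.

Emit:
{"fn": "send_rows", "kwargs": {"steps": [[[20, -33, 0], 0, -1], [[40, -66, 0], 0, -1], [[60, -98, 0], 0, -1], [[72, -117, -20], 0, -1], [[72, -117, -60], 0, -1], [[72, -117, -100], 0, -1], [[72, -117, -135], 0, -1], [[72, -117, -158], 0, -1], [[72, -117, -158], 0, -1], [[72, -117, -158], 0, -1]]}}

```text
time: 15.85
tcp_pos: [624.7, -41.9, 42.3]
tcp_rot: [3.14, -0.002, -2.485]
ft_force: [0.2, 0.2, 0.3]
grip_width: 0.3
```

Run:
```python
from h import *
s=snap('scene','s9');crop(s,190,140,350,270,5,'s9c');st=arm.read_state();print(st['tcp_pos'],st['tcp_rot'],st['ft_force'])
```

```text
[625.79560465 -41.92386717  43.36437733] [-3.14129233e+00 -4.29862620e-05 -2.48510421e+00] [ 0.65497678 -0.83209137  0.35877057]
```

View pics/s9c.png

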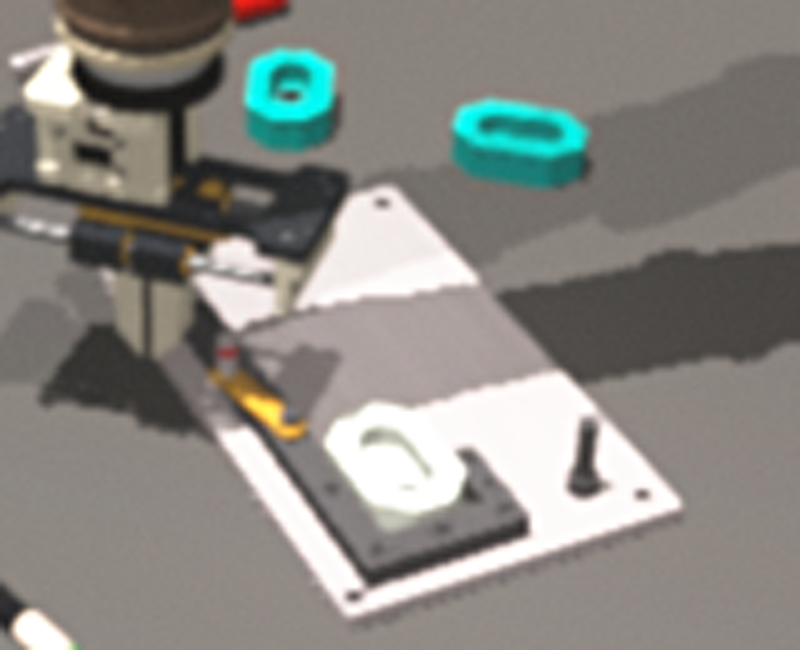

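Emit:
{"fn": "send_rows", "kwargs": {"steps": [[[-4, 6, 0], 0, -1], [[-9, 12, 0], 0, -1], [[-14, 12, 0], 0, -1], [[-20, 12, 0], 0, -1], [[-27, 13, 0], 0, -1], [[-33, 15, 0], 0, -1], [[-39, 17.5, 0], 0, -1], [[-44.5, 21, 0], 0, -1], [[-49.5, 25, 0], 0, -1], [[-54, 29.5, 0], 0, -1]]}}

```text
time: 16.9
tcp_pos: [571.1, -11.2, 42.6]
tcp_rot: [3.141, -0.0, -2.484]
ft_force: [0.8, -1.4, -0.2]
grip_width: 0.1
```

Run:
```python
from h import *
s=snap('scene','s10');crop(s,190,140,350,270,5,'s10c');st=arm.read_state();print(st['tcp_pos'],st['tcp_rot'],st['ft_force'])
```

```text
[570.42223846 -10.00139189  42.45430842] [ 3.13981488e+00 -3.58338138e-04 -2.48311533e+00] [-1.06594511 -0.82609998  0.05721496]
```

View pics/s10c.png

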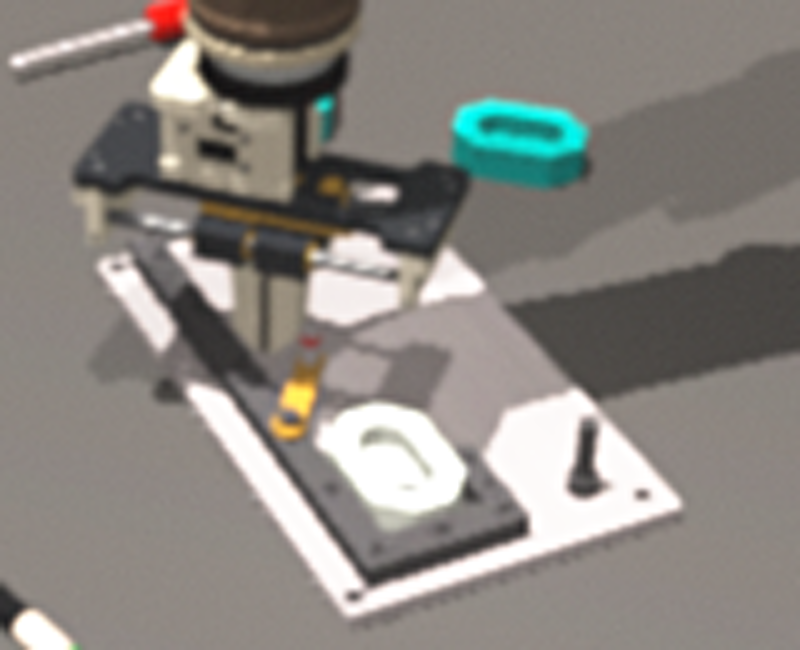

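Emit:
{"fn": "send_rows", "kwargs": {"steps": [[[-4, 5, 0], 0, -1], [[-7, 11, 0], 0, -1], [[-10, 17, 0], 0, -1], [[-11.5, 23, 0], 0, -1], [[-12.5, 29, 0], 0, -1], [[-12.7, 33, 0], 0, -1], [[-12.7, 36, 0], 0, -1], [[-12.5, 38.5, 0], 0, -1], [[-12.5, 40, 0], 0, -1], [[-12.5, 40, 0], 0, -1]]}}

```text
time: 17.95
tcp_pos: [559.4, 28.3, 42.7]
tcp_rot: [3.142, 0.0, -2.484]
ft_force: [0.0, -0.6, 0.8]
grip_width: 0.5
```

Emit:
{"fn": "send_rows", "kwargs": {"steps": [[[0.1, 1, 0], 0, -1], [[0.3, 2, 0], 0, -1], [[0.4, 3, 0], 0, -1], [[0.4, 3, 0], 0, -1]]}}

```text
time: 18.35
tcp_pos: [559.7, 31.2, 42.7]
tcp_rot: [3.142, 0.0, -2.484]
ft_force: [-0.2, -1.0, -1.1]
grip_width: 0.4
```

Emit:
{"fn": "send_rows", "kwargs": {"steps": [[[0.1, 1, 0], 0, -1], [[0.3, 2, 0], 0, -1], [[0.4, 3, 0], 0, -1], [[0.4, 3, 0], 0, -1]]}}

```text
time: 18.75
tcp_pos: [560.1, 34.2, 42.7]
tcp_rot: [3.142, 0.0, -2.484]
ft_force: [0.1, -0.5, -0.3]
grip_width: 0.3
```

Run:
```python
from h import *
s=snap('scene','s11');crop(s,220,170,330,260,7,'s11c');st=arm.read_state();print(st['tcp_pos'],st['tcp_rot'],st['ft_force'])
```

```text
[560.11563868  34.21101551  42.73514872] [ 3.14153295e+00  9.78634965e-05 -2.48432815e+00] [ 0.11049925 -0.62210572  0.11306762]
```

View pics/s11c.png

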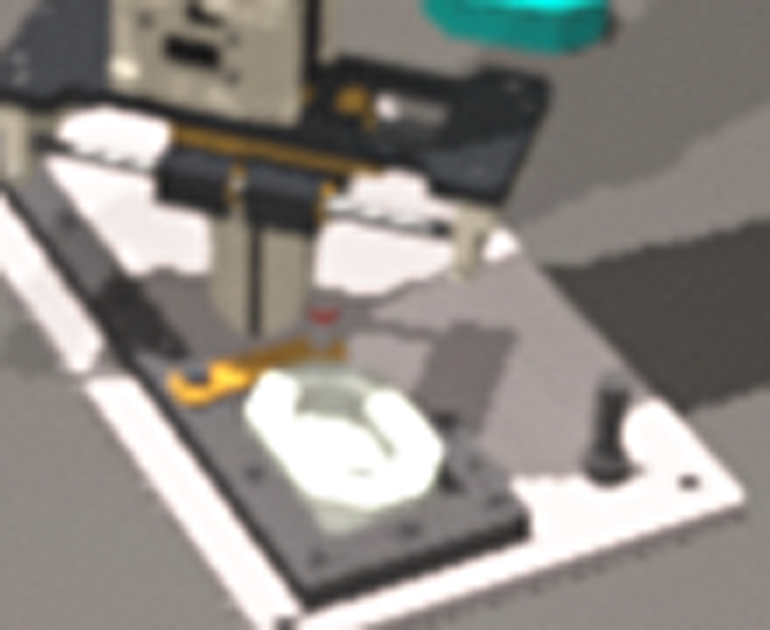

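The latch is nearly closed. I'll push on gently until it meets the stop.

Emit:
{"fn": "send_rows", "kwargs": {"steps": [[[-0.2, 1, 0], 0, -1], [[-0.4, 2, 0], 0, -1], [[-0.6, 3, 0], 0, -1], [[-0.8, 4, 0], 0, -1], [[-0.8, 4, 0], 0, -1], [[-0.8, 4, 0], 0, -1]]}}

```text
time: 19.4
tcp_pos: [559.9, 35.1, 42.9]
tcp_rot: [-3.138, -0.001, -2.487]
ft_force: [2.9, -10.0, -1.2]
grip_width: 0.5
```

Firm stop at 10 N. Back off and check.

Emit:
{"fn": "send_rows", "kwargs": {"steps": [[[4, -6, 0], 0, -1], [[15, -22, 0], 0, -1], [[15, -22, 10], 0, -1], [[15, -22, 50], 0, -1], [[15, -22, 90], 0, -1], [[10, -10, 130], 0, -1], [[-5, 15, 150], 0, -1], [[-10, 30, 158], 0, -1], [[-10, 30, 158], 0, -1], [[-10, 30, 158], 0, -1]]}}

```text
time: 20.4
tcp_pos: [549.0, 68.6, 201.0]
tcp_rot: [3.141, 0.0, -2.483]
ft_force: [-0.2, -0.9, 0.1]
grip_width: 0.6
```

Run:
```python
from h import *
import pickle
st=arm.read_state();s=snap('wrist','w12');np.savez('w12.npz',**s);pickle.dump(st,open('w12.pkl','wb'))
print(st['tcp_pos'],st['tcp_rot']); crop(s,190,140,320,240,6,'w12c')
```

```text
[549.00609019  68.60203034 200.99170491] [ 3.14135228e+00  4.49913218e-04 -2.48315246e+00]
```

View pics/w12c.png

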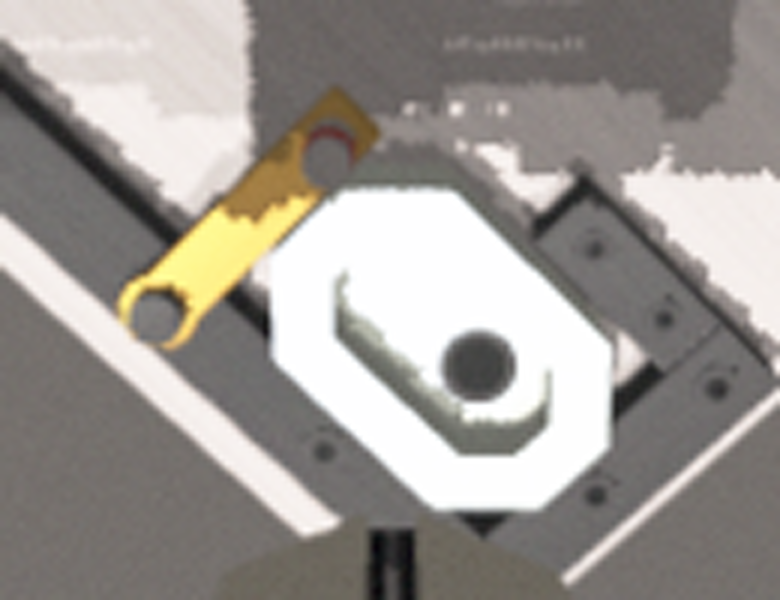

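Run:
```python
from h import *
import pickle
s=load('w12.npz');st=pickle.load(open('w12.pkl','rb'))
T=np.array([521,9.3]);a=-.129;R=np.array([[np.cos(a),-np.sin(a)],[np.sin(a),np.cos(a)]])
F=lambda q,z:((toplane(s,np.array(q,float)/6+[189.6,139.6],z,st)[:,:2]-T)@R).round(1)
print('outer edge',F([(150,270),(338,88)],35),'inner corner',F([(380,130)],35),'pin',F([(325,160)],59),'tip mid',F([(359,109)],35),'pivot',F([(158,315)],38))
print('end face blank',F([(540,510),(612,445)],36),'blank tail',F([(272,265),(345,190)],36),'rail side',F([(272,350),(435,508)],36))
for n in('top','scene'):
    z=snap(n,n+'13');np.savez(n+'13.npz',**z)
t=load('top13.npz');crop(t,130,110,330,300,4,'top13c')
```

```text
outer edge [[64.7 34.2]
 [ 9.7 35.1]] inner corner [[ 9.8 47.1]] pin [[17.7 40.5]] tip mid [[ 9.8 41.1]] pivot [[69.8 41.7]]
end face blank [[ 44.4 131.1]
 [ 22.9 130.9]] blank tail [[45.7 51.3]
 [23.6 50.7]] rail side [[ 59.1  64.2]
 [ 60.3 114.6]]
```

View pics/scene13.png

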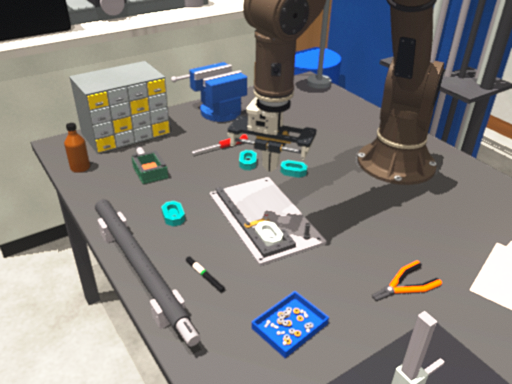

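The latch arm lies square across, right behind the blank. Pivot and tip are both at fixture y≈41.5, and the pin is at (17.7, 40.5) against (18, 41.5) expected. The blank is home and everything else is where it started. The arm is clear, so I'm handing in.

Run:
```python
from h import *
print(arm.finish_job())
```

```text
the job is handed in; nothing more can be done
None
```

The blank is home in the pocket and the latch is closed behind it. I handed the job in at about 20.5 s of robot time, with the arm clear of everything.

- **Pushing the blank:** With the shut fingertips I pushed the aluminium blank flat onto the rail, about 174 mm short of home. I then slid it along the rail by pushing on its rear chamfer, so it stayed against the rail up to the end stop.
- **Closing the latch:** I pushed the latch round by its pin until it met a firm stop at about 10 N.

**Last checks from the wrist camera, in fixture coordinates:**

| Feature | Measured (mm) | Expected (mm) |
|---|---|---|
| Blank's rail side, x | 59–60 | 60 |
| Blank's front end, y | 131 | 130 |
| Pin centre (x, y) | (17.7, 40.5) | (18, 41.5) |

- **Latch angle:** It came out within about 0.02 rad of fully closed. That shortfall and the 1 mm differences are within measuring error.
- **Forces:** The readings at the end of each move never passed about 25 N.
- **Other objects:** The rest of the bench looked undisturbed in the last scene picture. I compared it with the first one by eye, not by measurement.

No check failed.

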